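Snap the lid onto a pigment pot with the capping press

TASK

Take the pigment pot with the blue lid, whose lid still stands proud, from the wooden rack and lay it on the two rails between the jaws of the green capping press, one end towards each jaw, and let go of it. Then squeeze the press's two red handles together until the lid's resistance peaks and gives and the lid snaps fully home, and stop squeezing at once: pressing on hard after the snap would crack the pot. Use the press and not the fingers to push the lid home, leave the pot lying in the press with the handles released, and leave everything else where it is.

Things in the scene. Friction and masses are not known exactly. Their poses are not given: they have to be found in the camera images.
- pot_grip (a point): Grip point of the blue-lidded pigment pot, lying on its side: on its axis, in the middle of the 31 mm long white body, 16 mm from the closed end, 8 mm from the middle of the pot's whole length. y runs along the axis towards the lid. Grasp from above across its 38 mm width. At the start the axis is level, 32 mm above the table.
- pot: The same pot: round, 38 mm across, 48 mm long with its lid proud (43 mm with it home), about 85 g; white body with a blue band, yellow neck showing, blue lid 12 mm long. Origin on the axis in the middle of the 48 mm length; y towards the lid.
- lid (a joint): Travel of the blue lid onto the pot, m: 0 proud, 0.005 fully home. The force to push it rises within the first fraction of a mm to about 22 N at the pot (10 N at the handle grips), then falls evenly to nothing at 3 mm; from there the lid pulls itself home and the jaws go slack; let go sooner, it springs back. At 5 mm a hard stop.
- press: The green capping press, bolted down, its direction varies: base plate 130 by 100 mm, 12 mm high, from 43 mm on the handle side (-x) of the origin to 87 mm on the hinge side. Origin on the table under the seat. x points to the two hinge pins, 65 mm off; the handles reach out to -x.
- press_seat (a point): Where the axis of a pot on the press's two steel rails passes, midway along them, 42 mm above the table. The rails, 34 mm long and 22 mm apart, cradle a pot with its axis along y here, lid either way. Put the middle of the pot's length here. Beside it (along x) there are 45 mm free each way for fingers.
- handle_left: Left (+y) handle of the press: steel arm, red grip, brass jaw pad (upright, round, 24 mm across and high) 65 mm from the hinge, to press on one end of the pot. At the start the pad's face is 26.5 to 28.5 mm from the seat point. Origin on its hinge pin.
- handle_right: Right (-y) handle, likewise; its jaw pad sits on a set screw that differs from press to press: its face is 26.5 to 34.5 mm from the seat point at the start, so the handle opening at which the lid gives is not known beforehand. Origin on its hinge pin.
- handle_left_grip (a point): Grip point of the left red handle, on the centre line of a level round bar, 12 mm thick, red for 69 mm, 42 mm above the table, 145 mm from the hinge (jaw force is 2.2 times the force here). A gripper from above takes both handles, a finger outside each: 59 to 68 mm over both at the start, 20 to 52 mm at the snap. Only the table lies below.
- handle_right_grip (a point): The same point on the right (-y) red handle; the two handles move independently about their upright hinge pins; light friction (0.2 N here) leaves each where it is put, no spring. The gap between the grips closes about 2.2 mm for each 1 mm that the jaws close.
- rack_mid (a point): The light wooden rack, 60 by 180 mm, 8 mm high with two dark rails along its y axis; two pots lie on it end to end, centred 45 mm either side of this point (centre of its board); which is on which side varies.
- shut_pot_mid (a point): Bystander in the rack: a pot of the same shape with a green lid already home; 43 mm long; this point lies 24 mm from its closed end, on the axis.
- cup_a: Bystander: white cup, 76 mm across, 75 mm high; origin under its foot.
- cup_b: Bystander: unglazed reddish cup, 76 mm across, 75 mm high; origin under its foot.
- bowl: Bystander: blue bowl, 130 mm across, 50 mm high; origin under its foot.
- glaze_jar: Bystander: green glass jar, 56 mm across, 90 mm high; origin under its foot.
- brush: Bystander: brush 200 mm long lying on the table.
- plate: Bystander: blue plate, 140 mm across, 18 mm high; origin under its middle.
Things that resemble listed ones, but are neither listed nor needed, are in the scene too. Leave any black or purple look-alike of the pot alone. Leave any orange look-alike of the press alone.

How it is judged:
By the outcome, as a careful person would: the job done as asked, in the order asked, and still so for the second after the job is handed in, with the robot touching nothing.
It also fails if it takes over 56 s, if anything falls off the work surface, if the arm or the gripper's body presses on something with over 40 N, if the wrist force passes 120 N, or if a joint passes its speed limit or range.

ROBOT

A 6-joint arm with a two-finger parallel gripper is mounted at the origin on the work surface. World frame = base frame: x ahead of the robot, y to its left, z up, the work surface at z = 0. Lengths are in m, angles in degrees, forces in N, time in s.
With the tool pointing down it reaches from about 0.35 to 0.875 m from the base axis. Payload 4.2 kg.
Tool frame: the origin (TCP) lies between the finger pads; the fingertips stand 8 mm ahead of it and the grasp point (between the pads) lies 11 mm behind it; z points along the fingers, y is the line along which they close (so a half turn about z gives the same grasp; the last joint's range is limited). The gripper opens to 87 mm and grips with 3 to 60 N. Pads are 19 mm wide; open, the fingers measure 117 mm over their backs; the gripper's body (75 mm by 190 mm) begins 51 mm behind the grasp point.
Start: joints at [14.817, 22.042, 0.453, 0, -68.411, -14.817], TCP at [0.625, 0, 0.231] pointing down, gripper open.
Joint ranges: [-179.83, 179.83], [-69.29, 118.12], [-61.27, 80.66], [-181.25, 117.63], [-171.15, -9.14], [-177.46, 177.46]. Speed limits (degrees/s): [159.86, 159.86, 180, 180, 180, 180].

INTERFACE

Orientations are given as a 3x3 rotation matrix whose columns are the frame's x, y, z axes.
In Python, from station import sense, capture, camera_model, finish_job, find_in gives the robot as it stands. The module is installed in compiled form; this text tells all that it offers.
- The arm moves only by the tool arm_command, never from a script. Its argument "motion" is a list of rows, each a list of 7 numbers: the finger opening in mm, from 0 to 87, then the shift along the tool's x, y, z in mm, then the turn, a rotation vector about the tool's x, y, z in rad. In form: [[jaw, dx, dy, dz, rx, ry, rz], ...]. A call has 1 to 8 rows; each row shifts and turns the commanded pose from where the row before left it, along the tool's axes as they then stand; what a row does not reach is not made up. A row lasts 1/10 s, in which the tool goes at most 50 mm and 8.59 degrees, less where a joint would pass 70% of its speed; a pose out of reach is approached as far as the arm can. A call with a gripper value outside its range is refused whole. The fingers move at their own pace and stop on an object; the grip force is fixed at half the most. Time passes only in rows, so rows that do not move let the fingers close. It gives the time, the measured TCP pose, the force, the opening and the grip force at its end, in the units of the state.
- sense(): the state, without advancing time (a new reading comes with each control period).
- capture(name): name is "scene" or "side" or "wrist"; returns the picture (400x640x3 uint8, red, green, blue); there is no depth.
- camera_model(name): a dict with "fx", "fy", "cx", "cy" (pixels), "R" (3x3) and "t" (3): a world point X has camera coordinates R X + t. Camera axes: x right, y down, z forward; pixel columns grow to the right and rows downward; lengths in m; the calibration is good to about 2 mm. A picture is of the moment at which its call begins: read the wrist's pose just before it. camera_model takes no time and is no camera call; for the wrist camera it gives the pose at the moment of the call.
- finish_job(): hands the job in; it is judged then, once.
Trained networks look in the newest picture that a camera, given by its name, has taken for a name from the list of things; names that differ only in an ending like _2 or _b are one class to them, and where a whole thing is asked for, a point or a joint stands for the part that bears it (a point fixed in the world has none). Each returns a list of dicts, best first, with "p" (0 to 1); they miss things now and then, are a little off and sometimes report something else, mostly with a low value. They report only what shows in the picture. A call takes as long as a camera call. They do not tell look-alikes from the thing itself.
- find_in(target, camera): "location" ([row, column] in pixels, amid what is visible of it).
The state is a dict: "time_s": time; "joints": joint angles; "joint_velocities": joint speeds; "effort": joint torques, N m; "tcp_pos": TCP position; "ee_rot": TCP orientation; "wrist_force": force on the tool from outside, world axes, zero at the start; "moment": the same for the moment, N m; "gripper_width": opening from 0.0 (shut) to 1.0 (fully open); "gripper_force": force on a finger pad.
Only numpy, scipy, OpenCV 4.12 (cv2) and the standard library are available. Lean on these libraries where they do the work, as an engineer would, in place of code of your own. Each camera call takes 0.05 s, during which the arm holds its last target. There are 200 camera calls.

## Working session

There is one attempt and no reset: what is moved stays moved. The work goes in short steps, Python scripts to look and compute and a tool call to move; the robot and the scene stay as the last step left them, time stands still between calls to the robot, and variables do not carry over. Pictures are saved under pics/ and viewed, at most 13 in all, crops included, and the job is handed in when it is done.

Besides the shell and the picture viewer there is one more tool, called after ">>>" by a JSON object that holds its "method" and its "body". arm_command: Moves the arm, as the interface text tells. Its arguments: {"type":"object","properties":{"motion":{"type":"array"}},"required":["motion"]}

```bash
mkdir -p pics
cat > h.py <<'E'
import numpy as np, cv2
from station import sense, capture, camera_model, finish_job, find_in
def snap(cam,name):
    m=camera_model(cam); im=capture(cam); cv2.imwrite(f'pics/{name}.png',im[:,:,::-1]); return im,m
def ray(m,px,z):
    R=np.array(m['R']);t=np.array(m['t']); r,c=px
    d=R.T@np.array([(c-m['cx'])/m['fx'],(r-m['cy'])/m['fy'],1]); o=-R.T@t
    return o+d*(z-o[2])/d[2]
def proj(m,X):
    p=np.array(m['R'])@np.array(X)+np.array(m['t']); return [p[1]/p[2]*m['fy']+m['cy'],p[0]/p[2]*m['fx']+m['cx']]
E
python3 - <<'E'
from h import *
np.set_printoptions(precision=4,suppress=True)
Z=dict(pot_grip=.032,press=.012,press_seat=.042,handle_left_grip=.042,rack_mid=.008,shut_pot_mid=.032)
ims=[]
for c in ['scene','side']:
    im,m=snap(c,c+'0'); ims.append(im)
    print(c,-np.array(m['R']).T@np.array(m['t']))
    for k,z in Z.items():
        for d in find_in(k,c)[:4]: print(k,np.round(d['location']),round(d['p'],2),ray(m,d['location'],z))
cv2.imwrite('pics/both.png',cv2.resize(np.vstack(ims),(640,800))[:,:,::-1])
print(sense()['ee_rot'],sense()['time_s'])
E
```

```text
scene [ 1.2702 -0.1675  0.7459]
pot_grip [205. 404.] 0.66 [0.5649 0.2991 0.032 ]
pot_grip [248. 396.] 0.66 [0.7067 0.2065 0.032 ]
pot_grip [187. 394.] 0.57 [0.4816 0.3095 0.032 ]
pot_grip [232. 463.] 0.34 [0.7079 0.3995 0.032 ]
press [172. 190.] 0.77 [ 0.1844 -0.2808  0.012 ]
press [288. 157.] 0.65 [ 0.6415 -0.3773  0.012 ]
press_seat [174. 189.] 0.79 [ 0.2376 -0.2818  0.042 ]
press_seat [259. 257.] 0.72 [ 0.6484 -0.1366  0.042 ]
handle_left_grip [233. 263.] 0.86 [ 0.5653 -0.1062  0.042 ]
handle_left_grip [156. 190.] 0.69 [ 0.1385 -0.2722  0.042 ]
rack_mid [217. 391.] 0.78 [0.5754 0.2563 0.008 ]
shut_pot_mid [210. 375.] 0.81 [0.557  0.2135 0.032 ]
side [0.2999 0.9455 0.8608]
pot_grip [261. 266.] 0.69 [0.57   0.2982 0.032 ]
pot_grip [276. 311.] 0.66 [0.4548 0.318  0.032 ]
pot_grip [229. 230.] 0.65 [0.6918 0.2161 0.032 ]
press [154. 292.] 0.83 [ 0.6272 -0.1561  0.012 ]
press [146. 433.] 0.8 [ 0.1884 -0.2971  0.012 ]
press_seat [147. 433.] 0.89 [ 0.1913 -0.249   0.042 ]
press_seat [138. 301.] 0.69 [ 0.608  -0.2055  0.042 ]
press_seat [158. 294.] 0.63 [ 0.6049 -0.0972  0.042 ]
press_seat [263. 267.] 0.51 [0.5624 0.3106 0.042 ]
handle_left_grip [149. 448.] 0.68 [ 0.1448 -0.2491  0.042 ]
handle_left_grip [155. 295.] 0.6 [ 0.6044 -0.1144  0.042 ]
rack_mid [266. 278.] 0.92 [0.5447 0.2888 0.008 ]
rack_mid [155. 300.] 0.59 [ 0.6018 -0.1592  0.008 ]
shut_pot_mid [236. 284.] 0.52 [0.5478 0.2121 0.032 ]
[[-0. -1.  0.]
 [-1.  0.  0.]
 [-0. -0. -1.]] 0.7
```

View pics/scene0.png

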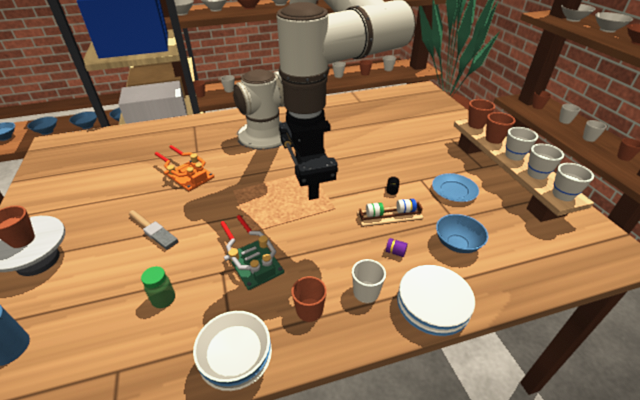

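View pics/side0.png

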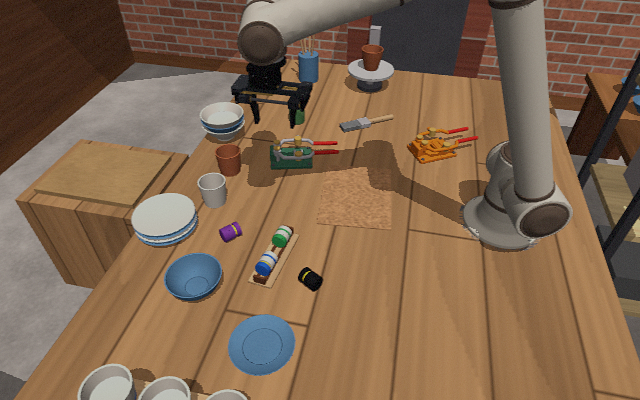

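Look-alikes for the pot in the scene view: blue-lidded (205,404), green-lidded (210,375), black (187,394) and purple (248,396). For the press: green (257,255) and orange (173,190). I choose the blue-lidded pot, which is the rack's far (+y) one, and the green press. One crop will check this.

Run:
```python
from h import *
a=cv2.imread('pics/scene0.png')[165:265,340:440]; b=cv2.imread('pics/scene0.png')[205:305,205:305]
cv2.imwrite('pics/crop0.png',cv2.resize(np.hstack([a,b]),(800,400),interpolation=cv2.INTER_CUBIC))
m=camera_model('wrist');R=np.array(m['R']);print(-R.T@np.array(m['t']),R,m['fx'],m['cx'],m['cy'])
```

```text
[ 0.62542177 -0.07372542  0.38567666] [[-9.99999869e-01  1.25664935e-04  4.96830772e-04]
 [ 2.56352148e-04  9.62121052e-01  2.72622476e-01]
 [-4.43752260e-04  2.72622568e-01 -9.62120958e-01]] 278.14332427595855 317.34639680995195 197.428083978048
```

View pics/crop0.png

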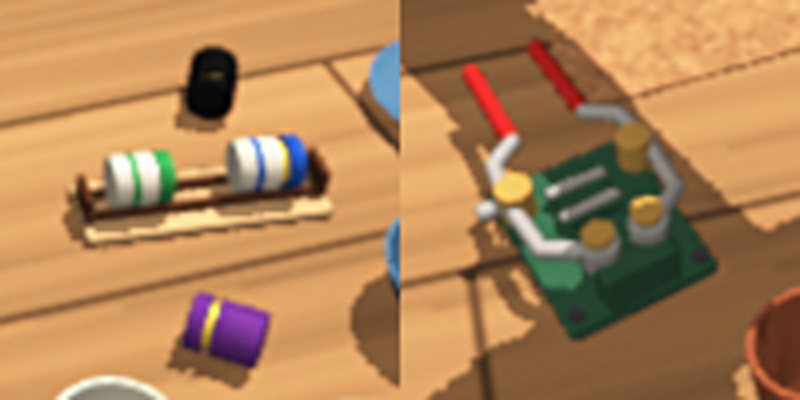

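The crop shows the blue-lidded pot on the rack with its yellow neck visible and its lid towards +y. The green press has its handles towards the robot. Moving over the pot.

>>> {"method": "arm_command", "body": {"motion": [[87,-35,7,5,0,0,0],[87,-35,7,5,0,0,0],[87,-35,7,5,0,0,0],[87,-35,7,5,0,0,0],[87,-35,7,5,0,0,0],[87,-35,7,5,0,0,0],[87,-35,7,5,0,0,0],[87,-35,7,5,0,0,0]]}}

```text
time_s: 1.5
tcp_pos: [0.5686, 0.2815, 0.1905]
ee_rot: [[0.0, -1.0, 0.0], [-1.0, -0.0, 0.0], [-0.0, -0.0, -1.0]]
wrist_force: [0.6, -0.2, 0.6]
gripper_width: 0.999
gripper_force: 0.0
```

>>> {"method": "arm_command", "body": {"motion": [[87,0,0,0,0,0,0],[87,0,0,0,0,0,0]]}}

```text
time_s: 1.7
tcp_pos: [0.5687, 0.2806, 0.1903]
ee_rot: [[0.002, -1.0, -0.0], [-1.0, -0.002, -0.001], [0.001, 0.0, -1.0]]
wrist_force: [0.2, -0.6, 0.7]
gripper_width: 1.0
gripper_force: 0.0
```

Run:
```python
from h import *
np.set_printoptions(precision=4,suppress=True)
im,m=snap('wrist','w1')
s=sense();print(s['tcp_pos'],s['ee_rot'],s['time_s'])
for k,z in dict(pot_grip=.032,pot=.032,shut_pot_mid=.032,rack_mid=.008).items():
    for d in find_in(k,'wrist')[:3]: print(k,np.round(d['location']),round(d['p'],2),ray(m,d['location'],z))
```

```text
[0.569  0.2798 0.1905] [[ 0.0003 -1.     -0.0002]
 [-1.     -0.0003 -0.0004]
 [ 0.0004  0.0002 -1.    ]] 1.75
pot_grip [207. 322.] 0.94 [0.5633 0.3074 0.032 ]
pot_grip [126. 208.] 0.92 [0.6883 0.2152 0.032 ]
pot_grip [211. 409.] 0.62 [0.4596 0.3119 0.032 ]
pot [214. 409.] 0.91 [0.4591 0.3161 0.032 ]
pot [127. 206.] 0.69 [0.6908 0.2155 0.032 ]
pot [204. 318.] 0.62 [0.5678 0.3039 0.032 ]
shut_pot_mid [124. 331.] 0.8 [0.5544 0.2119 0.032 ]
rack_mid [160. 323.] 0.77 [0.5623 0.2546 0.008 ]
```

View pics/w1.png

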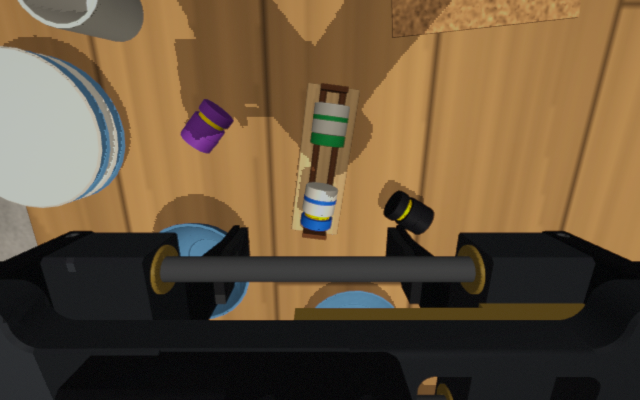

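The wrist view shows the blue-lidded pot at about (207,320), with its body at rows 183–213, yellow neck at about 215 and lid at about 223. The green-lidded pot is at (124,331) and the rack is tilted by a few degrees.

Run:
```python
from h import *
np.set_printoptions(precision=4,suppress=True)
im=cv2.imread('pics/w1.png');m=camera_model('wrist')
hsv=cv2.cvtColor(im,cv2.COLOR_BGR2HSV)
sub=np.zeros(im.shape[:2],bool);sub[178:234,298:345]=1
H,S,V=cv2.split(hsv)
for n,mk,z in [('yellow',(H>18)&(H<33)&(S>150)&(V>100),.049),('blue',(H>100)&(H<125)&(S>120),.049),('white',(S<50)&(V>110),.049)]:
    r,c=np.nonzero(mk&sub); print(n,len(r),r.min(),r.max(),c.min(),c.max(),np.median(r),np.median(c),ray(m,[np.median(r),(c.min()+c.max())/2],z))
    if n=='white':
        for rr in range(r.min(),r.max()+1,3):
            q=c[r==rr]
            if len(q):print(rr,q.min(),q.max(),ray(m,[rr,(q.min()+q.max())/2],.04)[:2])
A=[ray(m,p,.008) for p in [(84,309),(90,358),(230,293),(235,336)]]
print(A, (A[0]+A[1]-A[2]-A[3])/2, sum(A)/4)
print(ray(m,[228,315],.045),ray(m,[183,322],.045))
```

```text
yellow 70 213 219 305 328 217.0 316.0 [0.5707 0.3124 0.049 ]
blue 410 196 230 301 334 222.0 315.5 [0.5696 0.3185 0.049 ]
white 678 186 230 303 336 201.0 319.0 [0.5674 0.2935 0.049 ]
186 308 309 [0.5797 0.2785]
189 307 322 [0.573 0.282]
192 306 336 [0.5656 0.2855]
195 306 335 [0.5661 0.2891]
198 311 335 [0.5633 0.2926]
201 304 329 [0.5707 0.2962]
204 304 335 [0.5673 0.2998]
207 303 333 [0.569  0.3034]
210 304 332 [0.569  0.3071]
213 308 332 [0.5667 0.3107]
216 319 330 [0.5614 0.3144]
222 331 331 [0.5538 0.3219]
225 331 331 [0.5537 0.3257]
[array([0.579 , 0.1675, 0.008 ]), array([0.5233, 0.174 , 0.008 ]), array([0.6016, 0.3452, 0.008 ]), array([0.5453, 0.3523, 0.008 ])] [-0.0224 -0.178   0.    ] [0.5623 0.2597 0.008 ]
[0.5725 0.3274 0.045 ] [0.5646 0.2739 0.045 ]
```

>>> {"method": "arm_command", "body": {"motion": [[65,-16.5,2,0,0,0,0],[65,0,0,40,0,0,0.126],[65,0,0,40,0,0,0],[65,0,0,40,0,0,0],[65,0,0,30,0,0,0],[65,0,0,15,0,0,0],[65,0,0,5,0,0,0],[65,0,0,0,0,0,0]]}}

```text
time_s: 2.75
tcp_pos: [0.5675, 0.2969, 0.0209]
ee_rot: [[-0.125, -0.992, 0.001], [-0.992, 0.125, 0.0], [-0.0, -0.001, -1.0]]
wrist_force: [-0.5, 0.7, 0.3]
gripper_width: 0.747
gripper_force: 0.0
```

Run:
```python
from h import *
im,m=snap('wrist','w2'); s=sense(); print(s['tcp_pos'],s['ee_rot'],s['gripper_width'],s['wrist_force'])
```

```text
[0.56796769 0.29726691 0.02187196] [[-0.12532432 -0.99211358  0.00211192]
 [-0.99211455  0.12532729  0.00133891]
 [-0.00159303 -0.00192746 -0.99999687]] 0.748217238711267 [-0.00499639  0.1771352   0.55316834]
```

View pics/w2.png

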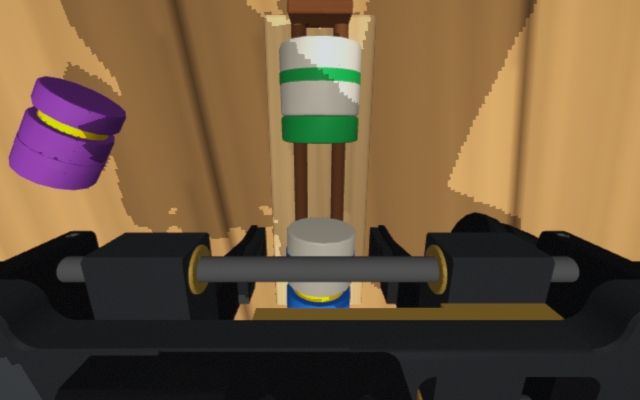

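The fingers straddle the blue-lidded pot (closed-end rim at about (243,320), neck at about (297,320)), square to it. Closing.

>>> {"method": "arm_command", "body": {"motion": [[30,0,0,0,0,0,0],[30,0,0,0,0,0,0],[30,0,0,0,0,0,0],[30,0,0,0,0,0,0],[30,0,0,0,0,0,0]]}}

```text
time_s: 3.3
tcp_pos: [0.567, 0.2966, 0.021]
ee_rot: [[-0.126, -0.992, 0.0], [-0.992, 0.126, 0.0], [-0.0, -0.0, -1.0]]
wrist_force: [-1.1, -0.1, 1.2]
gripper_width: 0.428
gripper_force: 30.0
```

Run:
```python
from h import *
np.set_printoptions(precision=4,suppress=True)
m=camera_model('wrist'); print(ray(m,[243,320],.051),ray(m,[297,320],.05),ray(m,[219,320],.013))
# green press colours from scene & side
for c in ['scene','side']:
    im=cv2.imread(f'pics/{c}0.png');m=camera_model(c)
    hsv=cv2.cvtColor(im,cv2.COLOR_BGR2HSV);H,S,V=cv2.split(hsv)
    roi=np.zeros(H.shape,bool)
    if c=='scene': roi[210:295,215:290]=1
    else: roi[130:175,262:345]=1
    g=((H>55)&(H<90)&(S>80)&roi).astype(np.uint8)
    r=(((H<6)|(H>174))&(S>180)&(V>110)&roi).astype(np.uint8)
    k,l,st,cen=cv2.connectedComponentsWithStats(r)
    for i in range(1,k):
        if st[i,4]>15:
            ys,xs=np.nonzero(l==i); p=np.c_[xs,ys]; (vx,vy,x0,y0)=cv2.fitLine(p.astype(np.float32),2,0,.01,.01).ravel()
            t=(p-[x0,y0])@[vx,vy]; e=[(y0+vy*tt,x0+vx*tt) for tt in (t.min(),t.max())]
            print(c,'red',st[i,4],[ray(m,q,.042)[:2] for q in e],ray(m,cen[i][::-1],.042)[:2])
    (cn,_)=cv2.findContours(g,0,2); cc=max(cn,key=cv2.contourArea)
    ap=cv2.approxPolyDP(cv2.convexHull(cc),3,True)[:,0]
    for q in ap: print(c,q[::-1],ray(m,q[::-1],.012)[:2],ray(m,q[::-1],0)[:2])
```

```text
[0.5641 0.2818 0.051 ] [0.5679 0.3129 0.05  ] [0.5639 0.2834 0.013 ]
scene red 74 [array([ 0.4771, -0.1608]), array([ 0.5457, -0.1398])] [ 0.5122 -0.1501]
scene red 89 [array([ 0.4861, -0.2062]), array([ 0.5583, -0.1871])] [ 0.5236 -0.1963]
scene [242 257] [ 0.5631 -0.1252] [ 0.5516 -0.1245]
scene [248 267] [ 0.592  -0.1039] [ 0.5809 -0.1029]
scene [271 283] [ 0.6784 -0.081 ] [ 0.6687 -0.0796]
scene [288 248] [ 0.7036 -0.1713] [ 0.6944 -0.1714]
scene [262 232] [ 0.6127 -0.1975] [ 0.6019 -0.198 ]
scene [249 238] [ 0.5732 -0.177 ] [ 0.5618 -0.1771]
side red 69 [array([ 0.5616, -0.1853]), array([ 0.4949, -0.2092])] [ 0.5294 -0.1968]
side red 54 [array([ 0.5486, -0.1428]), array([ 0.4803, -0.164 ])] [ 0.5136 -0.1536]
side [146 270] [ 0.7075 -0.1811] [ 0.7133 -0.197 ]
side [158 311] [ 0.5626 -0.1474] [ 0.5664 -0.1628]
side [167 311] [ 0.5523 -0.1028] [ 0.5558 -0.1176]
side [168 271] [ 0.6707 -0.0713] [ 0.6759 -0.0856]
```

>>> {"method": "arm_command", "body": {"motion": [[30,0,0,-10,0,0,0],[30,0,0,-40,0,0,0],[30,0,0,-45,0,0,0],[30,0,0,-45,0,0,0],[30,0,0,-40,0,0,0],[30,30,-5,0,0,0,0],[30,45,-8,0,0,0,0],[30,45,-8,0,0,0,0]]}}

```text
time_s: 4.1
tcp_pos: [0.5723, 0.174, 0.2012]
ee_rot: [[-0.124, -0.992, 0.0], [-0.992, 0.124, 0.001], [-0.001, -0.0, -1.0]]
wrist_force: [0.4, 0.9, -1.9]
gripper_width: 0.427
gripper_force: 30.0
```

>>> {"method": "arm_command", "body": {"motion": [[30,45,-8,0,0,0,0],[30,45,-8,0,0,0,0],[30,45,-8,0,0,0,0],[30,45,-8,0,0,0,0],[30,45,-7,0,0,0,0],[30,25,-2,0,0,0,-0.1],[30,0,0,0,0,0,-0.14],[30,0,0,0,0,0,-0.14]]}}

```text
time_s: 4.9
tcp_pos: [0.5815, -0.0797, 0.2008]
ee_rot: [[0.255, -0.967, -0.0], [-0.967, -0.255, 0.0], [-0.0, 0.0, -1.0]]
wrist_force: [0.3, -0.1, -1.7]
gripper_width: 0.431
gripper_force: 30.0
```

>>> {"method": "arm_command", "body": {"motion": [[30,0,0,0,0,0,-0.03],[30,0,0,0,0,0,0],[30,0,0,0,0,0,0]]}}

```text
time_s: 5.2
tcp_pos: [0.5818, -0.0784, 0.2008]
ee_rot: [[0.279, -0.96, 0.0], [-0.96, -0.279, 0.0], [-0.0, -0.0, -1.0]]
wrist_force: [-0.4, -0.1, -1.0]
gripper_width: 0.428
gripper_force: 30.0
```

Run:
```python
from h import *
np.set_printoptions(precision=4,suppress=True)
s=sense();im,m=snap('wrist','w3')
print(s['tcp_pos'],s['ee_rot'],s['time_s'],s['gripper_width'])
for k,z in dict(press_seat=.042,press=.012,handle_left_grip=.042,handle_right_grip=.042,handle_left=.05).items():
    for d in find_in(k,'wrist')[:3]: print(k,np.round(d['location']),round(d['p'],2),ray(m,d['location'],z))
```

```text
[ 0.5818 -0.0784  0.2008] [[ 0.2794 -0.9602  0.    ]
 [-0.9602 -0.2794  0.0001]
 [-0.0001 -0.     -1.    ]] 5.2 0.42831343722558174
press_seat [114. 308.] 0.97 [ 0.6137 -0.1505  0.042 ]
press [114. 305.] 0.81 [ 0.6183 -0.1499  0.012 ]
handle_left_grip [150. 324.] 0.86 [ 0.5859 -0.1183  0.042 ]
handle_right_grip [ 82. 320.] 0.73 [ 0.6104 -0.1858  0.042 ]
handle_left [146. 323.] 0.6 [ 0.5892 -0.1227  0.05  ]
```

View pics/w3.png

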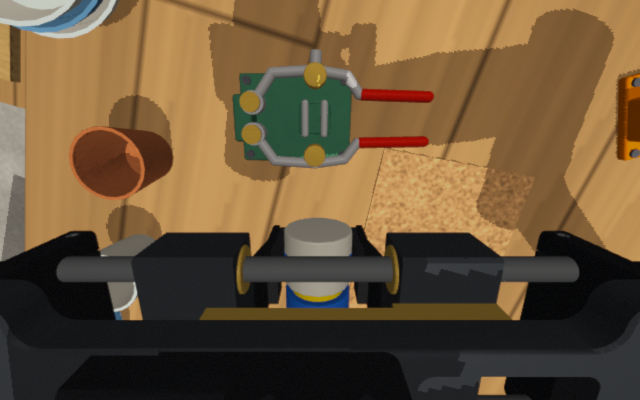

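The wrist view shows the green press square to the tool. The rails are at cols 305 and 324, rows 99–136, the pads at (75,316) and (155,315), and the red grips at rows 96 and 142. The pot is in the fingers.

Run:
```python
from h import *
np.set_printoptions(precision=4,suppress=True)
im=cv2.imread('pics/w3.png');m=camera_model('wrist')
H,S,V=cv2.split(cv2.cvtColor(im,cv2.COLOR_BGR2HSV))
P=lambda q,z:ray(m,q,z)[:2]
ex=np.array([.9602,.2794]);ey=np.array([-.2794,.9602]);T=np.array([.5818,-.0784])
loc=lambda X:np.array([(X-T)@ex,(X-T)@ey])*1000
g=((H>60)&(H<90)&(S>90)); roi=np.zeros(H.shape,bool); roi[60:170,225:356]=1
r=(S<60)&(V>90); rr=np.zeros(H.shape,bool); rr[94:142,296:334]=1
k,l,st,cen=cv2.connectedComponentsWithStats((r&rr).astype(np.uint8))
for i in range(1,k):
    if st[i,4]>40:
        ys,xs=np.nonzero(l==i); v=cv2.fitLine(np.c_[xs,ys].astype(np.float32),2,0,.01,.01).ravel()
        print('rail',st[i],cen[i],v[:2],loc(P(cen[i][::-1],.026)),loc(P((st[i,1],cen[i][0]),.026)),loc(P((st[i,1]+st[i,3],cen[i][0]),.026)))
red=((H<6)|(H>174))&(S>180)&(V>100); ro=np.zeros(H.shape,bool);ro[80:155,350:450]=1
k,l,st,cen=cv2.connectedComponentsWithStats((red&ro).astype(np.uint8))
for i in range(1,k):
    if st[i,4]>40:
        ys,xs=np.nonzero(l==i); v=cv2.fitLine(np.c_[xs,ys].astype(np.float32),2,0,.01,.01).ravel()
        print('red',st[i],cen[i],v[:2],loc(P(cen[i][::-1],.045)),[loc(P((cen[i][1],c),.045))[0] for c in (st[i,0],st[i,0]+st[i,2])])
yel=(H>15)&(H<30)&(S>130)&(V>130)
for a,b in [((60,90),(300,332)),((142,172),(300,332)),((90,115),(235,268)),((118,150),(235,268))]:
    q=np.zeros(H.shape,bool);q[a[0]:a[1],b[0]:b[1]]=1
    ys,xs=np.nonzero(q&yel); print('brass',len(ys),ys.min(),ys.max(),xs.min(),xs.max(),loc(P((ys.mean(),xs.mean()),.054)))
ys,xs=np.nonzero(g&roi);(c,wh,an)=cv2.minAreaRect(np.c_[xs,ys].astype(np.float32)); print(c,wh,an,xs.min(),xs.max(),ys.min(),ys.max(),[loc(P(q,.012)) for q in [(ys.min(),xs.max()),(ys.max(),xs.max())]])
```

```text
rail [302  99   7  38 245] [304.8898 117.9347] [0.0046 1.    ] [ 14.9735 -74.4955] [ 14.7385 -94.879 ] [ 15.2187 -53.2225]
rail [321 100   7  37 244] [323.9385 117.4508] [ 0.0123 -0.9999] [ -6.7309 -75.0404] [ -6.5965 -93.8358] [ -6.8869 -53.2369]
red [361  89  72  13 733] [396.5607  94.9413] [0.9995 0.0319] [-82.4744 -97.7649] [np.float64(-45.08618097923035), np.float64(-120.7914703128443)]
red [359 136  69  11 644] [392.5947 141.4224] [ 0.9998 -0.0175] [-81.8835 -49.7157] [np.float64(-44.979307023287), np.float64(-120.78184922476626)]
brass 438 60 86 304 328 [   2.9788 -117.3543]
brass 467 145 171 300 331 [  3.4445 -31.1707]
brass 322 90 111 235 259 [ 71.3018 -91.2231]
brass 342 125 149 235 260 [ 73.3419 -56.11  ]
(291.5, 116.0) (84.0, 117.0) 90.0 233 350 74 158 [array([ -36.4488, -122.7533]), array([-39.5813, -26.9967])]
```

Run:
```python
from h import *
np.set_printoptions(precision=2,suppress=True)
im=cv2.imread('pics/w3.png');m=camera_model('wrist')
H,S,V=cv2.split(cv2.cvtColor(im,cv2.COLOR_BGR2HSV))
ex=np.array([.9602,.2794]);ey=np.array([-.2794,.9602]);T=np.array([.5818,-.0784])
loc=lambda q,z:np.array([(ray(m,q,z)[:2]-T)@ex,(ray(m,q,z)[:2]-T)@ey])*1000
for c in (310,316,322): print('cols',c,[(r,H[r,c],S[r,c],V[r,c]) for r in list(range(62,92,2))],[(r,H[r,c],S[r,c],V[r,c]) for r in range(138,170,2)])
print('right face',loc((86,316),.054),'left face',loc((145,316),.054))
print('column pot',[(r,H[r,318],S[r,318],V[r,318]) for r in range(214,310,2) if not 256<r<282])
for r in (242,244): print(r,loc((r,318),.2308))
for r in (219,221): print(r,loc((r,318),.1928))
for r in (294,297,300): print(r,loc((r,318),.230))
v=np.vstack([cv2.resize(im[55:175,225:440],(800,446),interpolation=cv2.INTER_CUBIC)]);cv2.imwrite('pics/c3.png',v)
```

```text
cols 310 [(62, np.uint8(16), np.uint8(62), np.uint8(103)), (64, np.uint8(21), np.uint8(182), np.uint8(160)), (66, np.uint8(21), np.uint8(181), np.uint8(163)), (68, np.uint8(21), np.uint8(182), np.uint8(161)), (70, np.uint8(21), np.uint8(181), np.uint8(159)), (72, np.uint8(21), np.uint8(184), np.uint8(159)), (74, np.uint8(21), np.uint8(185), np.uint8(156)), (76, np.uint8(21), np.uint8(181), np.uint8(156)), (78, np.uint8(21), np.uint8(183), np.uint8(156)), (80, np.uint8(21), np.uint8(183), np.uint8(155)), (82, np.uint8(21), np.uint8(184), np.uint8(151)), (84, np.uint8(20), np.uint8(184), np.uint8(144)), (86, np.uint8(20), np.uint8(185), np.uint8(80)), (88, np.uint8(53), np.uint8(90), np.uint8(74)), (90, np.uint8(72), np.uint8(126), np.uint8(83))] [(138, np.uint8(72), np.uint8(124), np.uint8(82)), (140, np.uint8(73), np.uint8(128), np.uint8(80)), (142, np.uint8(72), np.uint8(124), np.uint8(80)), (144, np.uint8(41), np.uint8(99), np.uint8(77)), (146, np.uint8(21), np.uint8(188), np.uint8(130)), (148, np.uint8(21), np.uint8(182), np.uint8(160)), (150, np.uint8(21), np.uint8(182), np.uint8
[... 4908 characters left out ...]
int8(162)), (288, np.uint8(20), np.uint8(31), np.uint8(162)), (290, np.uint8(20), np.uint8(33), np.uint8(162)), (292, np.uint8(21), np.uint8(31), np.uint8(162)), (294, np.uint8(21), np.uint8(31), np.uint8(162)), (296, np.uint8(21), np.uint8(55), np.uint8(159)), (298, np.uint8(26), np.uint8(255), np.uint8(175)), (300, np.uint8(25), np.uint8(255), np.uint8(171)), (302, np.uint8(114), np.uint8(107), np.uint8(93)), (304, np.uint8(108), np.uint8(218), np.uint8(97)), (306, np.uint8(108), np.uint8(217), np.uint8(120)), (308, np.uint8(14), np.uint8(88), np.uint8(90))]
242 [  0.53 -15.76]
244 [  0.53 -14.69]
219 [  0.42 -13.68]
221 [  0.42 -12.35]
294 [ 0.49 14.11]
297 [ 0.48 15.91]
300 [ 0.48 17.73]
```

View pics/c3.png

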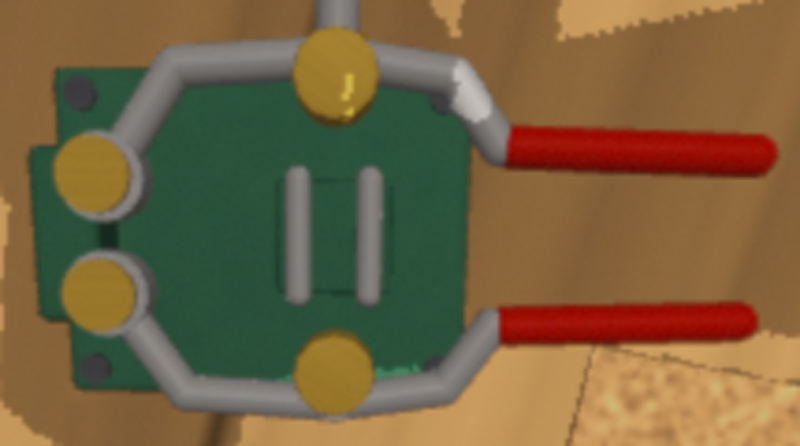

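The crop shows the pads clear of the seat, with about 59 mm between their faces and the rails midway. Bringing the pot over the seat, then down.

>>> {"method": "arm_command", "body": {"motion": [[30,28,-3.5,0,0,0,0],[30,28,0,0,0,0,0],[30,28,0,30,0,0,0],[30,0,0,40,0,0,0],[30,0,0,40,0,0,0],[30,0,0,15,0,0,0],[30,0,0,0,0,0,0]]}}

```text
time_s: 6.2
tcp_pos: [0.6067, -0.158, 0.0722]
ee_rot: [[0.28, -0.96, -0.007], [-0.96, -0.28, 0.0], [-0.002, 0.007, -1.0]]
wrist_force: [-0.3, -0.3, -1.6]
gripper_width: 0.424
gripper_force: 30.0
```

>>> {"method": "arm_command", "body": {"motion": [[30,0,0,10,0,0,0],[30,0,0,10,0,0,0],[30,0,0,10,0,0,0],[30,0,0,8,0,0,0],[30,0,0,5,0,0,0],[30,0,0,1,0,0,0],[30,0,0,0,0,0,0]]}}

```text
time_s: 6.9
tcp_pos: [0.609, -0.158, 0.0316]
ee_rot: [[0.28, -0.96, 0.0], [-0.96, -0.28, -0.0], [0.0, -0.0, -1.0]]
wrist_force: [-0.2, 0.0, -0.8]
gripper_width: 0.428
gripper_force: 30.0
```

Run:
```python
from h import *
s=sense();print(s['tcp_pos'],s['wrist_force'],s['gripper_width'])
a,_=snap('wrist','w4');b,_=snap('side','s4');c,_=snap('scene','n4')
v=np.vstack([cv2.resize(a[150:330,160:480],(640,360)),np.hstack([cv2.resize(b[120:180,240:344],(320,185)),cv2.resize(c[205:295,205:305],(320,185))])])
cv2.imwrite('pics/v4.png',v[:,:,::-1])
```

```text
[ 0.60900173 -0.15800599  0.03155273] [-0.21718074  0.03603097 -0.82213671] 0.428049974024916
```

View pics/v4.png

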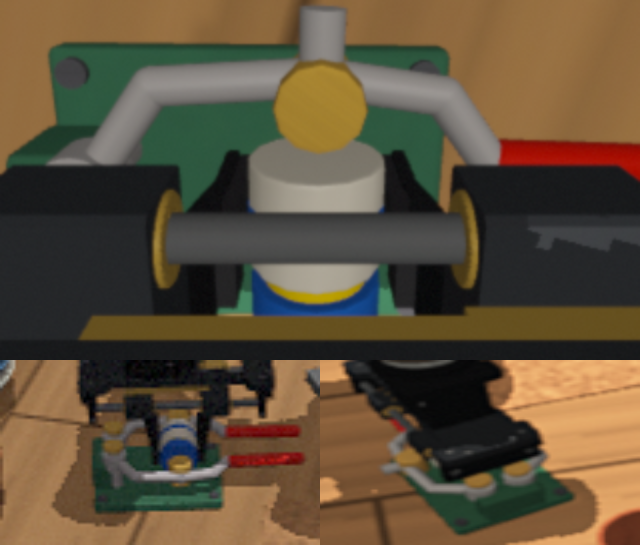

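The wrist view shows the pot between the pads, with its ends clear, lined up over the rails. The side view agrees. Lowering the last bit and opening a little.

>>> {"method": "arm_command", "body": {"motion": [[30,0,0,0.5,0,0,0],[30,0,0,0.5,0,0,0],[30,0,0,0,0,0,0]]}}

```text
time_s: 7.35
tcp_pos: [0.6091, -0.158, 0.031]
ee_rot: [[0.28, -0.96, 0.001], [-0.96, -0.28, -0.0], [0.0, -0.0, -1.0]]
wrist_force: [-0.8, 0.1, 2.3]
gripper_width: 0.428
gripper_force: 30.0
```

>>> {"method": "arm_command", "body": {"motion": [[42,0,0,0,0,0,0],[48,0,0,0,0,0,0],[48,0,0,0,0,0,0],[48,0,0,0,0,0,0]]}}

```text
time_s: 7.75
tcp_pos: [0.6089, -0.158, 0.0305]
ee_rot: [[0.28, -0.96, -0.0], [-0.96, -0.28, 0.0], [-0.0, -0.0, -1.0]]
wrist_force: [0.5, -0.0, -0.3]
gripper_width: 0.547
gripper_force: 0.0
```

The pot is released on the rails. Lifting, then shifting over the handles and turning 90°.

>>> {"method": "arm_command", "body": {"motion": [[48,0,0,-5,0,0,0],[48,0,0,-20,0,0,0],[48,0,0,-35,0,0,0],[48,0,0,-40,0,0,0],[87,-5,40,-20,0,0,0],[87,-5.3,39.5,0,0,0,0],[87,0,0,0,0,0,-0.14],[87,0,0,0,0,0,-0.14]]}}

```text
time_s: 8.55
tcp_pos: [0.5287, -0.1707, 0.1518]
ee_rot: [[0.539, -0.842, 0.002], [-0.842, -0.539, -0.0], [0.001, -0.001, -1.0]]
wrist_force: [-0.4, 0.2, -0.9]
gripper_width: 0.829
gripper_force: 0.0
```

>>> {"method": "arm_command", "body": {"motion": [[87,0,0,0,0,0,-0.14],[87,0,0,0,0,0,-0.14],[87,0,0,0,0,0,-0.14],[87,0,0,0,0,0,-0.14],[87,0,0,0,0,0,-0.14],[87,0,0,0,0,0,-0.14],[87,0,0,0,0,0,-0.14],[87,0,0,0,0,0,-0.14]]}}

```text
time_s: 9.35
tcp_pos: [0.5297, -0.1704, 0.151]
ee_rot: [[0.993, 0.119, 0.001], [0.119, -0.993, -0.0], [0.001, 0.0, -1.0]]
wrist_force: [-0.4, -0.1, -0.0]
gripper_width: 0.998
gripper_force: 0.0
```

>>> {"method": "arm_command", "body": {"motion": [[87,0,0,0,0,0,-0.14],[87,0,0,0,0,0,-0.031],[87,0,0,0,0,0,0],[87,0,0,0,0,0,0]]}}

```text
time_s: 9.75
tcp_pos: [0.5297, -0.1704, 0.1508]
ee_rot: [[0.96, 0.28, 0.0], [0.28, -0.96, -0.0], [0.0, 0.0, -1.0]]
wrist_force: [-0.1, 0.1, -0.7]
gripper_width: 1.001
gripper_force: 0.0
```

Run:
```python
from h import *
np.set_printoptions(precision=2,suppress=True)
s=sense();print(s['tcp_pos'],s['ee_rot'],s['gripper_width'])
im,m=snap('wrist','w5')
ex=np.array([.9602,.2794]);ey=np.array([-.2794,.9602]);T=np.array([.6065,-.1491])
H,S,V=cv2.split(cv2.cvtColor(im,cv2.COLOR_RGB2HSV))
red=(((H<6)|(H>174))&(S>180)&(V>100)).astype(np.uint8)
k,l,st,cen=cv2.connectedComponentsWithStats(red)
for i in range(1,k):
    if st[i,4]>60:
        p=(ray(m,cen[i][::-1],.045)[:2]-T);print(st[i],cen[i],p@ex*1000,p@ey*1000)
```

```text
[ 0.53 -0.17  0.15] [[ 0.96  0.28  0.  ]
 [ 0.28 -0.96 -0.  ]
 [ 0.    0.   -1.  ]] 1.0008981443522378
[287 168  13  73 754] [293.08 203.24] -84.30840267762575 25.581862704988072
[336 168  14  74 776] [342.27 203.79] -84.86438840836793 -22.687563954081632
```

View pics/w5.png

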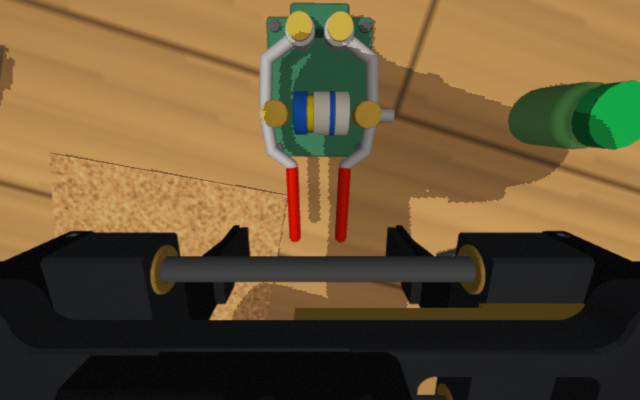

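The pot lies on the rails between the pads (blue lid at (113,300)), and the red handles at cols 293 and 342 are centred in the gripper. Descending around them.

>>> {"method": "arm_command", "body": {"motion": [[87,0,0,35,0,0,0],[87,0,0,40,0,0,0],[87,0,0,30,0,0,0],[87,0,0,12,0,0,0],[87,0,0,3,0,0,0],[80,0,0,0,0,0,0],[72,0,0,0,0,0,0],[66,0,0,0,0,0,0]]}}

```text
time_s: 10.6
tcp_pos: [0.5308, -0.1705, 0.0321]
ee_rot: [[0.96, 0.281, 0.003], [0.281, -0.96, -0.0], [0.003, 0.001, -1.0]]
wrist_force: [0.6, 0.8, 0.0]
gripper_width: 0.822
gripper_force: 0.0
```

>>> {"method": "arm_command", "body": {"motion": [[62,0,0,0,0,0,0],[60,0,0,0,0,0,0],[58,0,0,0,0,0,0],[58,0,0,0,0,0,0],[58,0,0,0,0,0,0]]}}

```text
time_s: 11.1
tcp_pos: [0.5297, -0.1704, 0.0306]
ee_rot: [[0.96, 0.28, 0.0], [0.28, -0.96, 0.0], [0.0, 0.0, -1.0]]
wrist_force: [0.3, -0.3, 0.8]
gripper_width: 0.67
gripper_force: 0.2
```

```bash
cat > gap.py <<'E'
from h import *
import sys
np.set_printoptions(precision=1,suppress=True)
s=sense();im,m=snap('wrist',sys.argv[1]);print(s['time_s'],s['gripper_width']*87,s['gripper_force'],s['wrist_force'],s['tcp_pos'])
v=cv2.resize(im[0:240,160:480],(640,480));cv2.imwrite(f'pics/{sys.argv[1]}c.png',v[:,:,::-1])
E
python3 gap.py w6
```

```text
11.1 58.31639140086872 0.22054798901081085 [ 0.3 -0.3  0.8] [ 0.5 -0.2  0. ]
```

View pics/w6c.png

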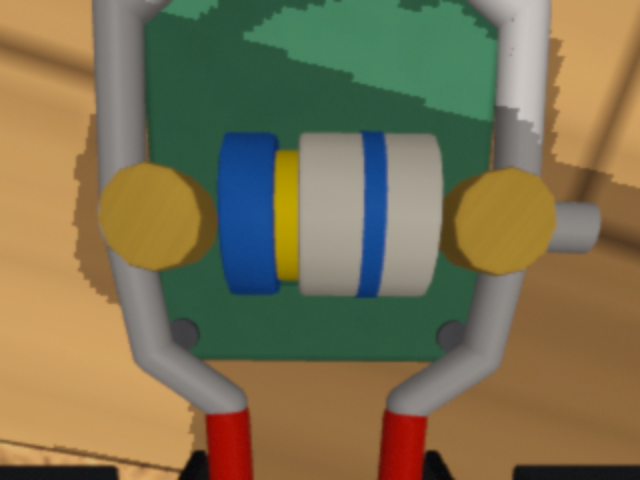

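The view shows the pads near both ends of the pot, its yellow neck still showing at (215,287), and the fingers outside the red grips. Closing in small steps and watching the force.

>>> {"method": "arm_command", "body": {"motion": [[57,0,0,0,0,0,0],[56,0,0,0,0,0,0],[55,0,0,0,0,0,0],[54,0,0,0,0,0,0],[54,0,0,0,0,0,0]]}}

```text
time_s: 11.65
tcp_pos: [0.5296, -0.1704, 0.0305]
ee_rot: [[0.96, 0.28, -0.0], [0.28, -0.96, 0.0], [-0.0, -0.0, -1.0]]
wrist_force: [0.5, -0.5, 0.0]
gripper_width: 0.624
gripper_force: 0.2
```

>>> {"method": "arm_command", "body": {"motion": [[53,0,0,0,0,0,0],[52,0,0,0,0,0,0],[52,0,0,0,0,0,0]]}}

```text
time_s: 11.95
tcp_pos: [0.5296, -0.1704, 0.0305]
ee_rot: [[0.96, 0.28, -0.0], [0.28, -0.96, 0.0], [-0.0, -0.0, -1.0]]
wrist_force: [-0.6, -0.4, 0.9]
gripper_width: 0.602
gripper_force: 0.2
```

>>> {"method": "arm_command", "body": {"motion": [[51,0,0,0,0,0,0],[50,0,0,0,0,0,0],[50,0,0,0,0,0,0]]}}

```text
time_s: 12.25
tcp_pos: [0.5296, -0.1704, 0.0305]
ee_rot: [[0.96, 0.28, -0.0], [0.28, -0.96, 0.0], [-0.0, -0.0, -1.0]]
wrist_force: [-0.8, 0.8, 0.5]
gripper_width: 0.577
gripper_force: 0.2
```

>>> {"method": "arm_command", "body": {"motion": [[49,0,0,0,0,0,0],[48,0,0,0,0,0,0],[48,0,0,0,0,0,0]]}}

```text
time_s: 12.55
tcp_pos: [0.5297, -0.1704, 0.0305]
ee_rot: [[0.96, 0.28, -0.0], [0.28, -0.96, 0.0], [-0.0, -0.0, -1.0]]
wrist_force: [-0.3, 0.1, -0.0]
gripper_width: 0.557
gripper_force: 0.2
```

>>> {"method": "arm_command", "body": {"motion": [[47,0,0,0,0,0,0],[46,0,0,0,0,0,0],[46,0,0,0,0,0,0]]}}

```text
time_s: 12.85
tcp_pos: [0.5297, -0.1704, 0.0305]
ee_rot: [[0.96, 0.28, 0.0], [0.28, -0.96, 0.0], [0.0, -0.0, -1.0]]
wrist_force: [0.9, -0.3, 0.2]
gripper_width: 0.529
gripper_force: 0.2
```

>>> {"method": "arm_command", "body": {"motion": [[45,0,0,0,0,0,0],[44,0,0,0,0,0,0],[44,0,0,0,0,0,0]]}}

```text
time_s: 13.15
tcp_pos: [0.5297, -0.1704, 0.0305]
ee_rot: [[0.96, 0.28, -0.0], [0.28, -0.96, 0.0], [-0.0, -0.0, -1.0]]
wrist_force: [-0.7, 0.9, -0.1]
gripper_width: 0.504
gripper_force: 0.3
```

```bash
python3 gap.py w7
python3 - <<'E'
from h import *
im=cv2.imread('pics/w7.png');H,S,V=cv2.split(cv2.cvtColor(im,cv2.COLOR_BGR2HSV))
def runs(row):
    out=[];p=None
    for c in range(190,440):
        h,s,v=H[row,c],S[row,c],V[row,c]
        k='W' if s<70 else 'B' if 100<h<125 else 'G' if 55<h<95 else 'b' if 17<h<24 and s<215 else 'Y' if 22<=h<35 else '?'
        if k!=p: out.append([k,c]);p=k
    return out
print(runs(107));print(runs(112))
E
```

```text
13.15 43.888009114173784 0.25192854925990105 [-0.7  0.9 -0.1] [ 0.5 -0.2  0. ]
[['?', 190], ['b', 217], ['?', 268], ['B', 269], ['Y', 297], ['W', 309], ['B', 342], ['W', 353], ['b', 381], ['W', 430]]
[['?', 190], ['b', 217], ['B', 269], ['Y', 297], ['W', 309], ['B', 342], ['W', 353], ['b', 381], ['W', 430]]
```

>>> {"method": "arm_command", "body": {"motion": [[43,0,0,0,0,0,0],[42,0,0,0,0,0,0],[42,0,0,0,0,0,0]]}}

```text
time_s: 13.5
tcp_pos: [0.5297, -0.1705, 0.0305]
ee_rot: [[0.96, 0.28, -0.0], [0.28, -0.96, -0.0], [-0.0, 0.0, -1.0]]
wrist_force: [-0.2, -1.0, 0.1]
gripper_width: 0.485
gripper_force: 0.5
```

>>> {"method": "arm_command", "body": {"motion": [[41,0,0,0,0,0,0],[41,0,0,0,0,0,0]]}}

```text
time_s: 13.7
tcp_pos: [0.5297, -0.1704, 0.0306]
ee_rot: [[0.96, 0.28, -0.0], [0.28, -0.96, -0.0], [-0.0, 0.0, -1.0]]
wrist_force: [0.1, 0.4, -1.3]
gripper_width: 0.474
gripper_force: 1.4
```

>>> {"method": "arm_command", "body": {"motion": [[40,0,0,0,0,0,0],[40,0,0,0,0,0,0]]}}

```text
time_s: 13.9
tcp_pos: [0.5296, -0.1704, 0.0305]
ee_rot: [[0.96, 0.28, -0.0], [0.28, -0.96, -0.0], [-0.0, -0.0, -1.0]]
wrist_force: [-0.1, -1.3, -0.2]
gripper_width: 0.463
gripper_force: 5.2
```

The pads are in contact and the force is rising.

>>> {"method": "arm_command", "body": {"motion": [[39.5,0,0,0,0,0,0],[39,0,0,0,0,0,0]]}}

```text
time_s: 14.1
tcp_pos: [0.5296, -0.1704, 0.0305]
ee_rot: [[0.96, 0.28, -0.0], [0.28, -0.96, 0.0], [-0.0, -0.0, -1.0]]
wrist_force: [0.3, -0.1, -0.0]
gripper_width: 0.458
gripper_force: 9.7
```

>>> {"method": "arm_command", "body": {"motion": [[38.5,0,0,0,0,0,0],[38,0,0,0,0,0,0]]}}

```text
time_s: 14.3
tcp_pos: [0.5296, -0.1703, 0.0305]
ee_rot: [[0.96, 0.28, -0.0], [0.28, -0.96, 0.0], [-0.0, -0.0, -1.0]]
wrist_force: [-0.7, -0.1, 0.1]
gripper_width: 0.444
gripper_force: 9.0
```

>>> {"method": "arm_command", "body": {"motion": [[37.5,0,0,0,0,0,0],[37,0,0,0,0,0,0]]}}

```text
time_s: 14.5
tcp_pos: [0.5296, -0.1704, 0.0305]
ee_rot: [[0.96, 0.28, -0.0], [0.28, -0.96, 0.0], [-0.0, -0.0, -1.0]]
wrist_force: [-0.2, 0.2, 0.2]
gripper_width: 0.432
gripper_force: 6.9
```

The force has peaked at about 10 N and is falling. Continuing gently until it goes slack.

>>> {"method": "arm_command", "body": {"motion": [[36.5,0,0,0,0,0,0],[36,0,0,0,0,0,0]]}}

```text
time_s: 14.7
tcp_pos: [0.5296, -0.1704, 0.0305]
ee_rot: [[0.96, 0.28, -0.0], [0.28, -0.96, 0.0], [-0.0, -0.0, -1.0]]
wrist_force: [-1.7, -1.4, 0.9]
gripper_width: 0.415
gripper_force: 4.7
```

>>> {"method": "arm_command", "body": {"motion": [[35.5,0,0,0,0,0,0],[35,0,0,0,0,0,0]]}}

```text
time_s: 14.9
tcp_pos: [0.5296, -0.1704, 0.0305]
ee_rot: [[0.96, 0.28, -0.0], [0.28, -0.96, 0.0], [-0.0, -0.0, -1.0]]
wrist_force: [-0.8, -1.6, -0.7]
gripper_width: 0.405
gripper_force: 2.4
```

>>> {"method": "arm_command", "body": {"motion": [[34.5,0,0,0,0,0,0],[34,0,0,0,0,0,0]]}}

```text
time_s: 15.1
tcp_pos: [0.53, -0.1703, 0.0306]
ee_rot: [[0.96, 0.28, 0.001], [0.28, -0.96, 0.0], [0.001, 0.0, -1.0]]
wrist_force: [-0.9, 0.4, 0.6]
gripper_width: 0.392
gripper_force: 0.3
```

```bash
cat > runs.py <<'E'
from h import *
import sys
im=cv2.imread(f'pics/{sys.argv[1]}.png');H,S,V=cv2.split(cv2.cvtColor(im,cv2.COLOR_BGR2HSV))
for row in (107,112):
    out=[];p=None
    for c in range(190,440):
        h,s,v=H[row,c],S[row,c],V[row,c]
        k='W' if s<70 else 'B' if 100<h<125 else 'G' if 55<h<95 else 'b' if 17<h<24 and s<215 else 'Y' if 22<=h<35 else '?'
        if k!=p: out.append([k,c]);p=k
    print(out)
E
python3 gap.py w8; python3 runs.py w8
```

```text
15.1 34.08475792355816 0.251929247751832 [-0.9  0.4  0.6] [ 0.5 -0.2  0. ]
[['?', 190], ['W', 222], ['b', 223], ['W', 275], ['B', 276], ['W', 303], ['B', 337], ['W', 348], ['b', 376], ['?', 424]]
[['?', 190], ['W', 222], ['b', 223], ['?', 275], ['B', 276], ['W', 303], ['B', 336], ['W', 348], ['b', 375], ['W', 424]]
```

View pics/w8c.png

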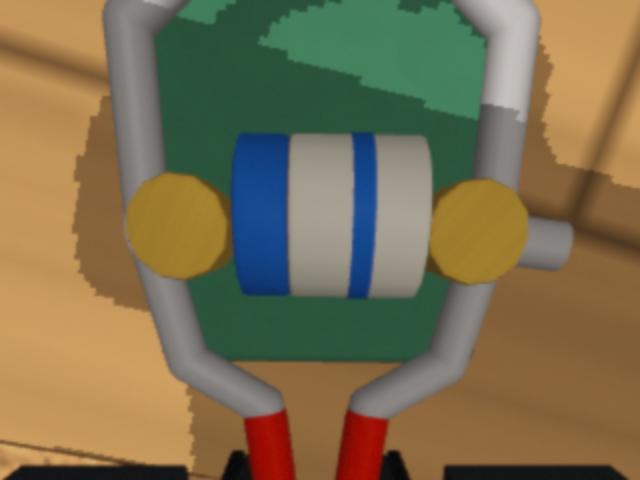

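The yellow neck is gone: blue lid meets white body at (215,289), so the lid is fully home and the jaws are slack. Opening and lifting straight away.

>>> {"method": "arm_command", "body": {"motion": [[60,0,0,0,0,0,0],[87,0,0,0,0,0,0],[87,0,0,0,0,0,0],[87,0,0,0,0,0,0],[87,0,0,0,0,0,0]]}}

```text
time_s: 15.65
tcp_pos: [0.5298, -0.1704, 0.0306]
ee_rot: [[0.96, 0.28, 0.0], [0.28, -0.96, -0.0], [0.0, 0.0, -1.0]]
wrist_force: [-0.1, 0.1, 0.3]
gripper_width: 0.764
gripper_force: 0.0
```

>>> {"method": "arm_command", "body": {"motion": [[87,0,0,-10,0,0,0],[87,0,0,-30,0,0,0],[87,0,0,-40,0,0,0],[87,0,0,-40,0,0,0],[87,0,0,0,0,0,0],[87,0,0,0,0,0,0]]}}

```text
time_s: 16.25
tcp_pos: [0.5302, -0.1703, 0.1524]
ee_rot: [[0.96, 0.28, 0.004], [0.28, -0.96, 0.0], [0.004, 0.001, -1.0]]
wrist_force: [-0.4, -0.6, -1.1]
gripper_width: 0.993
gripper_force: 0.0
```

Run:
```python
from h import *
s=sense();print(s['time_s'],s['tcp_pos'],s['gripper_width'],s['wrist_force'])
im,m=snap('wrist','w9'); 
H,S,V=cv2.split(cv2.cvtColor(im,cv2.COLOR_RGB2HSV))
roi=np.zeros(H.shape,bool);roi[60:170,250:390]=1
for n,mk in [('blue',(H>105)&(H<120)&(S>150)&roi),('red',((H<6)|(H>174))&(S>180)&(V>100)),('neckyellow',(H>24)&(H<33)&(S>215)&roi)]:
    k,l,st,c=cv2.connectedComponentsWithStats(mk.astype(np.uint8)); print(n,[x.tolist() for x in st[1:] if x[4]>8])
```

```text
16.25 [ 0.53017868 -0.17030887  0.15239875] 0.9933883253139566 [-0.43703086 -0.60495591 -1.09587375]
blue [[297, 93, 13, 42, 530], [327, 93, 5, 43, 176]]
red [[298, 168, 40, 74, 1503]]
neckyellow []
```

```bash
python3 -c "
from station import finish_job; print(finish_job())"
```

```text
the job is handed in; nothing more can be done
None
```

The blue-lidded pot is lying in the green press with its lid snapped home, the handles are released and the arm is clear; I handed the job in at about 16 s of the 56 s limit, but no verdict came back.

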